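Close the seed counter and start it at its roller switch

TASK

Get the seed counter running: take the sample jar out of its inlet well and stand it upright in the white tray beside the jar already there, then put the metal cover plate over the well and press it down until it sits fully home and level in its frame. After that start the counter by pushing the arm with the roller sideways, the way it gives, until its limit switch trips, and let it spring back. Do not trip the other switch, the one with the thin plain rod, and leave everything else on the bench where it is.

Things in the scene. Friction and masses are not known exactly. Their poses are not given: they have to be found in the camera images.
- counter: Seed counter, fixed low grey machine 220 (x) x 190 (y) mm with a wooden frame on top, whose upper face is 69 mm above the bench. Origin under the centre of its base, z up. Position and yaw vary. Near its robot side the frame holds a rectangular recess 130 (x) x 100 (y) mm, 9 mm deep, for the cover plate, lined at the bottom by a black gasket; inside the gasket is the open inlet well 90 x 64 mm, whose flat floor is 35 mm above the bench.
- seat_c (a point): Centre of the recess, 20 mm towards -x from the counter's centre in the counter's frame, at the height (60 mm) of the gasket's top when the gasket is fully pressed down. Axes as the counter's.
- seat (a joint): How far the gasket has been pressed down, m: 0 = raised (its top 65 mm above the bench, 4 mm below the frame's upper face), 0.005 = fully down. Starts raised; it slides stiffly, needs about 8 N more than rests on it, does not give under the cover's own weight, and stays where it is pushed.
- cover: Loose aluminium cover plate 120 (x) x 90 (y) x 8 mm, 250 g, with a square upright grey grip 22 x 22 mm at its middle that rises 40 mm above the plate (top 48 mm above the underside). Origin at the centre of the underside, z up. Starts flat on the bench at any yaw; fits the recess lengthwise (x along the counter's x, either way round) with 5 mm to spare on each side. Fully home, its underside is level with seat_c.
- jar: Sample jar, closed glass cylinder with white cap, diameter 40 mm, 75 mm tall, 80 to 170 g. Origin at the centre of its underside, z up. Starts upright somewhere on the floor of the inlet well, its top 110 mm above the bench.
- tray: Fixed white open tray 140 (x) x 90 (y) x 20 mm, walls 4 mm, floor 4 mm above the bench. Origin under its centre. It lies to the left or right of the robot, the cover on the opposite side. One half of its length is taken by a second jar (jar2).
- jar2: Second jar, the same as the first, standing in the -x half of the tray: bystander, to stay there. Origin at the centre of its underside.
- roller_switch: Limit switch on a stand, fixed: base plate 60 x 60 x 8 mm and grey body 40 x 40 mm, top 100 mm above the bench. Origin under its centre; its arm turns in the plane of the switch's y and z, 37 mm in front (-x) of the centre, on a shaft 85 mm above the bench. Left or right of the counter; the whisker switch stands on the other side.
- roller_arm (a joint): Angle of the roller arm, rad: 0 = upright (rest), grows as the roller is pushed towards the switch's own +y; it does not give towards -y. The switch trips at 0.5 rad, hard stop at 1.0. Spring return, 0.7 to 4 N at the roller.
- roller (a point): Centre of the black roller, diameter 22 mm, 10 mm wide along the switch's x, at the end of the steel arm, 60 mm from the shaft: 145 mm above the bench at rest.
- whisker_switch: Same stand with the same grey body but a thin plain rod in place of the roller arm; not to be tripped. Origin under its centre.
- whisker_arm (a joint): Angle of the whisker rod (6 mm thick, springy, bends both ways), rad: 0 = upright; trips at 0.35 either way.
- whisker_tip (a point): Top of the whisker rod, 85 mm from its shaft, 170 mm above the bench at rest.
- bottle: Bystander: white plastic bottle, diameter 44, 140 mm tall, standing close to the roller switch on the -y side of the switch, 90 to 100 mm from the switch's centre. Origin under its centre.
- weight: Bystander: brass weight, diameter 36, 64 mm tall, standing beside the whisker switch. Origin under its centre.
- dish: Bystander: white round dish, diameter 84, 30 mm tall, between robot and counter. Origin under its centre.
- scraper: Bystander: flat scraper 150 mm long lying between robot and counter. Origin at its middle.
- carton: Bystander: cardboard box 60 x 90 x 45 mm, far left. Origin under its centre.
- pot: Bystander: round can, diameter 64, 60 mm tall, far right. Origin under its centre.
Not all that is in view belongs to the job. Leave any yellow look-alike of the roller_switch alone.

How it is judged:
By the outcome, as a careful person would: the job done as asked, in the order asked, and still so for the second after the job is handed in, with the robot touching nothing.
It also fails if it takes over 67 s, if anything falls off the work surface, if the arm or the gripper's body presses on something with over 40 N, if the wrist force passes 120 N, or if a joint passes its speed limit or range.

ROBOT

A 6-joint arm with a two-finger parallel gripper is mounted at the origin on the work surface. World frame = base frame: x ahead of the robot, y to its left, z up, the work surface at z = 0. Lengths are in m, angles in rad, forces in N, time in s.
With the tool pointing down it reaches from about 0.375 to 0.975 m from the base axis. Payload 3.8 kg.
Tool frame: the origin (TCP) lies at the very end of the fingers, on their centre line; the grasp point (between the pads) lies 19 mm behind it (bot.pinch_z is the distance from the TCP to the grasp point, in m); x points along the fingers, y is the direction in which the jaws open and shut, and the axes are right-handed (so a half turn about x gives the same grasp; the last joint's range is limited). The gripper opens to 85 mm and grips with 20 to 120 N. Pads are 22 mm wide; open, the fingers measure 114 mm over their backs; the gripper's body (76 mm by 85 mm) begins 54 mm behind the grasp point. The pads swing forward as they close: fully open they stand 13 mm farther back than shut.
Start: joints at [1.282, 0.264, 1.604, -0, 1.274, -0.037], TCP at [0.168, 0.654, 0.231] pointing down, gripper open.
Joint ranges: [-2.63, 2.63], [-0.94, 2.18], [0.31, 2.57], [-1.31, 4.45], [0, 2.66], [-2.55, 2.55]. Speed limits (rad/s): [2.57, 2.57, 3.14, 3.14, 3.14, 3.14].

INTERFACE

Orientations are given as a rotation vector (axis times angle).
In Python, from workcell import monitor, imaging, finish_job, bot gives the robot as it stands.
- The arm moves only by the tool jog_arm, never from a script. Its argument "rows" is a list of rows, each a list of 7 numbers: the shift along the tool's x, y, z in m, then the turn, a rotation vector about the tool's x, y, z in rad, then the opening in per cent of the stroke, from 0 (shut) to 100 (fully open). A call has 1 to 20 rows; each row is the pose to reach, as a shift and turn from the pose measured when the call began, along the tool's axes at that moment; what a row does not reach only later rows make up. A row lasts 1/10 s, in which the tool goes at most 50 mm and 8.59 degrees, less where a joint would pass 70% of its speed; a pose out of reach is approached as far as the arm can. A call with a gripper value outside its range is refused whole. The fingers move at their own pace and stop on an object; "force" is the grip in N (left out, the last holds). Time passes only in rows, so rows that repeat a pose let the fingers close. It gives the time, the measured TCP pose, the force and the opening at its end, in the units of the state.
- monitor.read_state(): the state, without advancing time (a new reading comes with each control period).
- imaging.read_camera(name): name is "side" or "top" or "wrist"; returns the picture (480x640x3 uint8, blue, green, red); there is no depth.
- imaging.camera_params(name): a dict with "fx", "fy", "cx", "cy" (pixels), "T" (4x4, takes a point from camera to world coordinates); the wrist camera has in their place "T_tool_cam" (4x4, takes a point from camera to tool coordinates, whose origin is the TCP and whose axes are the tool frame's). Camera axes: x right, y down, z forward; pixel columns grow to the right and rows downward; lengths in m; the calibration is good to about 2 mm. A picture is of the moment at which its call begins: read the wrist's pose just before it. camera_params takes no time and is no camera call.
- finish_job(): hands the job in, once; it reports no verdict.
The state is a dict: "time": time; "q": joint angles; "joint_vel": joint speeds; "joint_torque": joint torques, N m; "tool_pos": TCP position; "tcp_rot": TCP orientation; "wrist_force": force on the tool from outside, world axes, zero at the start; "torque": the same for the moment, N m; "width": opening from 0.0 (shut) to 1.0 (fully open).
Only numpy, scipy, OpenCV 4.12 (cv2) and the standard library are available. Lean on these libraries where they do the work, as an engineer would, in place of code of your own. Each camera call takes 0.05 s, during which the arm holds its last target. There are 200 camera calls.

## Working session

There is one attempt and no reset: what is moved stays moved. The work goes in short steps, Python scripts to look and compute and a tool call to move; the robot and the scene stay as the last step left them, time stands still between calls to the robot, and variables do not carry over. Pictures are saved under pics/ and viewed, about 8 in all and at most 12, crops included, and the job is handed in when it is done.

Besides the shell and the picture viewer there is one more tool, called after "Emit:" as name(argument=value, ...) on one line, values as JSON. jog_arm: Moves the arm, as the interface text tells. Its arguments: {"type":"object","properties":{"rows":{"type":"array","items":{"type":"array","items":{"type":"number"}}},"force":{"type":"number"}},"required":["rows"]}

```bash
mkdir -p pics; ls
cat > h.py <<'E'
import numpy as np, cv2
from scipy.spatial.transform import Rotation as R
from workcell import monitor, imaging, bot
def snap(n,f):
    s=monitor.read_state(); im=imaging.read_camera(n); cv2.imwrite('pics/'+f,im); return s,im
def cam(n,s=None):
    p=imaging.camera_params(n)
    if 'T' in p: T=np.array(p['T'])
    else:
        W=np.eye(4); W[:3,:3]=R.from_rotvec(s['tcp_rot']).as_matrix(); W[:3,3]=s['tool_pos']; T=W@np.array(p['T_tool_cam'])
    return p,T
def ray(n,u,v,z,s=None):
    p,T=cam(n,s); d=T[:3,:3]@np.array([(u-p['cx'])/p['fx'],(v-p['cy'])/p['fy'],1]); o=T[:3,3]
    return o+d*(z-o[2])/d[2]
def proj(n,P,s=None):
    p,T=cam(n,s); c=np.linalg.inv(T)@np.r_[P,1]; return np.array([p['fx']*c[0]/c[2]+p['cx'],p['fy']*c[1]/c[2]+p['cy']])
def totool(dv,s=None):
    s=s or monitor.read_state(); return R.from_rotvec(s['tcp_rot']).as_matrix().T@np.array(dv)
E
python3 - <<'E'
from h import *
s,_=snap('top','top1.png'); snap('side','side1.png')
print(s); print(R.from_rotvec(s['tcp_rot']).as_matrix().round(3))
for n in('top','side','wrist'): print(n,imaging.camera_params(n))
print(bot.pinch_z)
E
```

```text
pics
{'time': 0.0, 'q': array([ 1.28208756e+00,  2.64769383e-01,  1.60536678e+00, -1.22091538e-05,
        1.27370457e+00, -3.69304520e-02]), 'joint_vel': array([ 0.00010415, -0.00020411, -0.00259215, -0.00162973,  0.00173049,
        0.00127019]), 'joint_torque': array([-1.01126821e-03, -5.15107656e+01, -3.67319870e+01, -8.86894509e-05,
        1.31132256e-02,  1.51192296e-05]), 'tool_pos': array([0.16797831, 0.65301171, 0.22995499]), 'tcp_rot': array([ 0.19591092,  1.56209704, -0.19940619]), 'wrist_force': array([ 0.57558065,  0.54917019, -0.92890917]), 'torque': array([-0.00606207,  0.01458703,  0.02068263]), 'width': 0.998975180523065}
[[-0.001  0.249  0.968]
 [-0.002  0.968 -0.249]
 [-1.    -0.002 -0.   ]]
top {'fx': 544.2310766946661, 'fy': 544.2310766946661, 'cx': 327.42794858623563, 'cy': 250.56880031029087, 'T': array([[-0.01093742, -0.99115876,  0.13222965,  0.35211962],
       [-0.99968115,  0.01384834,  0.0211145 , -0.0180056 ],
       [-0.02275898, -0.13195655, -0.9909942 ,  1.5410148 ],
       [ 0.        ,  0.        ,  0.        ,  1.        ]])}
side {'fx': 487.55437049773985, 'fy': 487.55437049773985, 'cx': 316.6378249389177, 'cy': 244.11884961504973, 'T': array([[ 0.78193297, -0.45828494,  0.42255857,  0.06916533],
       [-0.62323603, -0.56109115,  0.54475093, -0.64379901],
       [-0.01255727, -0.68931243, -0.72435536,  0.94641351],
       [ 0.        ,  0.        ,  0.        ,  1.        ]])}
wrist {'fx': 340.16106767294895, 'fy': 340.16106767294895, 'cx': 318.0957775432799, 'cy': 240.7011150187738, 'T_tool_cam': array([[ 7.41796651e-04, -2.83833244e-01,  9.58873370e-01,
        -1.42263889e-01],
       [ 9.99999698e-01, -1.23893785e-05, -7.77279846e-04,
        -6.55227960e-04],
       [ 2.32497705e-04,  9.58873657e-01,  2.83833149e-01,
        -7.33708170e-02],
       [ 0.00000000e+00,  0.00000000e+00,  0.00000000e+00,
         1.00000000e+00]])}
0.0187
```

View pics/top1.png

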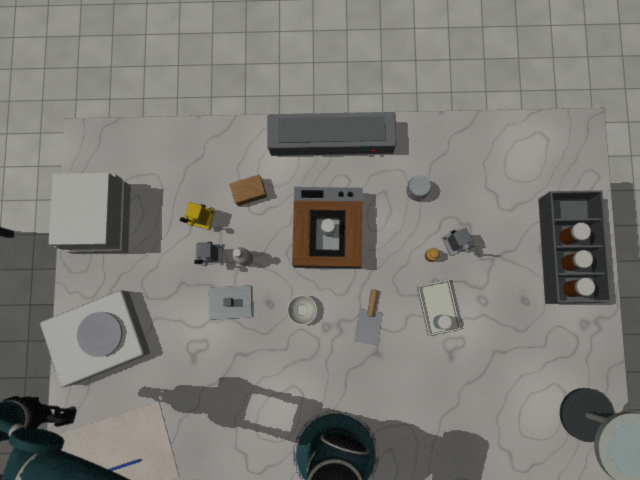

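View pics/side1.png

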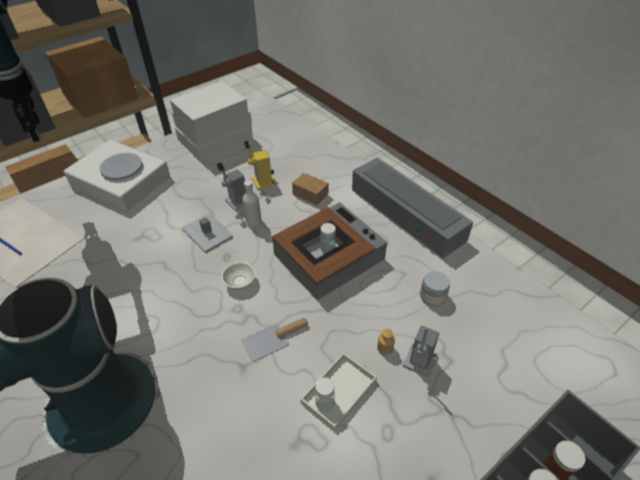

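Run:
```python
from h import *
im=cv2.imread('pics/top1.png')
a=cv2.resize(im[175:355,175:325],None,fx=3.3,fy=3.3,interpolation=cv2.INTER_CUBIC)
b=cv2.resize(im[175:355,280:480],None,fx=4,fy=3.3,interpolation=cv2.INTER_CUBIC)
im2=cv2.resize(im[180:345,180:480],None,fx=800/300,fy=800/300,interpolation=cv2.INTER_CUBIC)
im2=np.clip(im2.astype(float)*1.25,0,255).astype('uint8')
for k in range(180,480,20): cv2.putText(im2,str(k),(int((k-180)*8/3),8),0,.3,(0,0,255),1); cv2.line(im2,(int((k-180)*8/3),10),(int((k-180)*8/3),14),(0,0,255),1)
for k in range(180,345,20): cv2.putText(im2,str(k),(0,int((k-180)*8/3)+3),0,.3,(0,0,255),1)
cv2.imwrite('pics/c1.png',im2)
for nm,u,v,z in [('cover grip',231,301,.048),('jar cap',327,225,.11),('counter centre',328,230,.069),('roller sw',208,252,.1),('bottle',240,255,.14),('tray',441,307,.02),('jar2',444,323,.079),('dish',304,310,.03),('whisk',458,240,.1)]: print(nm,ray('top',u,v,z).round(3))
```

```text
cover grip [0.415 0.28  0.048]
jar cap [0.612 0.013 0.11 ]
counter centre [0.605 0.011 0.069]
roller sw [0.545 0.333 0.1  ]
bottle [0.531 0.24  0.14 ]
tray [ 0.393 -0.298  0.02 ]
jar2 [ 0.349 -0.294  0.079]
dish [0.389 0.081 0.03 ]
whisk [ 0.568 -0.336  0.1  ]
```

View pics/c1.png

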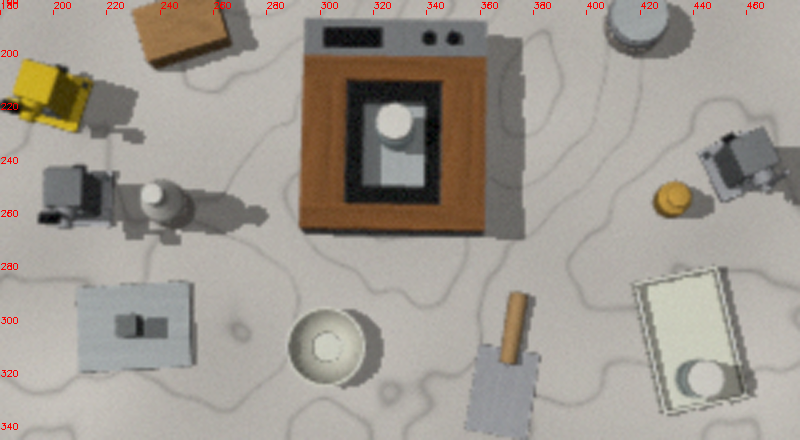

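```bash
cat >> h.py <<'E'
def cr(c,z,o=(180,180),k=8/3): return ray('top',c[0]/k+o[0],c[1]/k+o[1],z)
def quad(P):
    P=np.array(P); x=(P[0]+P[1]-P[2]-P[3]); return P.mean(0).round(4),np.degrees(np.arctan2(x[1],x[0])).round(1),np.linalg.norm(P-np.roll(P,-1,0),axis=1).round(3)
E
python3 - <<'E'
from h import *
# order: far-left, far-right, near-right, near-left (far=+x up)
print('tray',quad([cr(c,.02) for c in [(634,282),(722,266),(753,398),(666,414)]]))
print('cover',quad([cr(c,.008) for c in [(77,287),(192,282),(194,366),(80,372)]]))
print('frame',quad([cr(c,.069) for c in [(303,57),(486,57),(486,230),(300,229)]]))
print('recess',quad([cr(c,.069) for c in [(347,80),(442,80),(440,204),(345,202)]]))
print('jar',cr((394,121),.11),'jar2',cr((706,378),.079),'grip',cr((129,326),.048))
print('roller',cr((49,217),.145),'body',quad([cr(c,.1) for c in [(44,168),(81,167),(81,205),(43,207)]]))
print('bottle top',cr((152,194),.14), 'whisk body',cr((741,160),.1))
E
```

```text
tray (array([ 0.3921, -0.2959,  0.02  ]), np.float64(11.3), array([0.093, 0.139, 0.091, 0.14 ]))
cover (array([0.4129, 0.2884, 0.008 ]), np.float64(2.4), array([0.123, 0.088, 0.121, 0.09 ]))
frame (array([0.5958, 0.0123, 0.069 ]), np.float64(-1.1), array([0.19 , 0.18 , 0.19 , 0.179]))
recess (array([0.5973, 0.0125, 0.069 ]), np.float64(-1.6), array([0.098, 0.129, 0.097, 0.127]))
jar [0.61090029 0.01088186 0.11      ] jar2 [ 0.35246011 -0.29590271  0.079     ] grip [0.41202355 0.2873205  0.048     ]
roller [0.5147773  0.34708609 0.145     ] body (array([0.5505, 0.3461, 0.1   ]), np.float64(0.4), array([0.038, 0.039, 0.038, 0.04 ]))
bottle top [0.53661768 0.24762468 0.14      ] whisk body [ 0.56794277 -0.33519339  0.1       ]
```

Emit:
jog_arm(rows=[[-0.05,0,0,0,0,0,100],[-0.05,-0.48,0.56,0,0,0,100],[-0.05,-0.48,0.56,0,0,0,100],[-0.05,-0.48,0.56,0,0,0,100],[-0.05,-0.48,0.56,0,0,0,100],[-0.05,-0.48,0.56,0,0,0,100],[-0.05,-0.48,0.56,0,0,0,100],[-0.05,-0.48,0.56,0,0,0,100],[-0.05,-0.48,0.56,0,0,0,100],[-0.05,-0.48,0.56,0,0,0,100],[-0.05,-0.48,0.56,0,0,0,100],[-0.05,-0.48,0.56,0,0,0,100],[-0.05,-0.48,0.56,0,0,0,100],[-0.05,-0.48,0.56,0,0,0,100],[-0.05,-0.48,0.56,0,0,0,100],[-0.05,-0.48,0.56,0,0,0,100],[-0.05,-0.48,0.56,0,0,0,100],[-0.05,-0.48,0.56,0,0,0,100],[-0.05,-0.48,0.56,0,0,0,100]])

```text
time: 2.0
tool_pos: [0.59, 0.0496, 0.2806]
tcp_rot: [0.196, 1.563, -0.199]
wrist_force: [0.2, 0.3, 0.1]
width: 1.0
```

Measured sizes agree with the description (tray 139x92, cover 122x89, recess 128x98). Things that could be taken for the jar: the jar in the well at (328,225), jar2 in the tray at (445,322), the pot at (419,187) and the amber jars at (580,230). I choose (328,225). For the roller switch: the grey one with the black roller at (198,261), the yellow look-alike at (190,218) and the whisker at (458,240). I choose the grey one. Next is a close wrist picture to check the jar.

Run:
```python
from h import *
s,im=snap('wrist','w1.png'); np.save('s1.npy',np.r_[s['tool_pos'],s['tcp_rot']]); print(s['tool_pos'],s['tcp_rot'])
```

```text
[0.59001622 0.04956392 0.28055661] [ 0.19596977  1.56338864 -0.19862416]
```

View pics/w1.png

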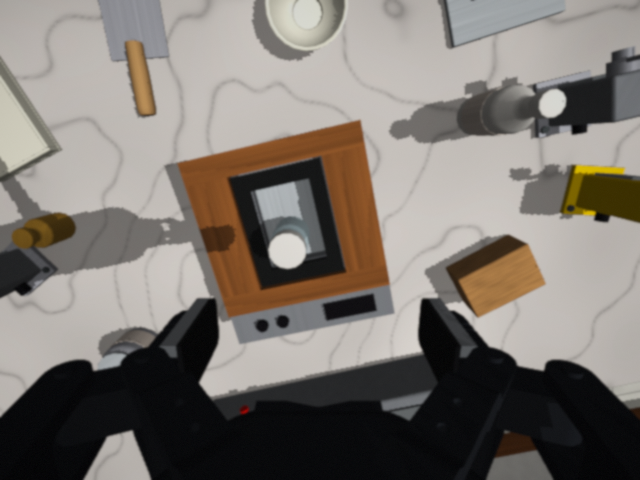

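Run:
```python
from h import *
a=np.load('s1.npy'); s=dict(tool_pos=a[:3],tcp_rot=a[3:])
w=lambda c,z: ray('wrist',*c,z,s)
print('recess',quad([w(c,.069) for c in [(346,271),(263,290),(229,179),(321,157)]]))
print('frame',quad([w(c,.069) for c in [(388,284),(229,318),(180,163),(361,121)]]))
j=w((288,250),.11); print('jar',j)
M=R.from_rotvec(a[3:]).as_matrix()
# target: tool y along world y (yaw angle) 
print('yaw of tool y off world y',np.degrees(np.arctan2(M[0,1],M[1,1])))
g=np.array([0.611,0.011,0.074]); print('to jar tool',M.T@(g-a[:3]), M.T@(np.r_[j[:2],.074]-a[:3]))
```

```text
recess (array([0.5975, 0.0152, 0.069 ]), np.float64(-1.4), array([0.096, 0.128, 0.097, 0.127]))
frame (array([0.5975, 0.0145, 0.069 ]), np.float64(-2.5), array([0.187, 0.18 , 0.187, 0.177]))
jar [0.6099554  0.01313013 0.11      ]
yaw of tool y off world y 14.39666445860496
to jar tool [ 0.20657491 -0.03174854  0.03019877] [ 0.20657366 -0.02994503  0.02865735]
```

Emit:
jog_arm(rows=[[0.05,-0.031,0.0295,0,0,0,100],[0.1,-0.031,0.0295,0,0,0,100],[0.15,-0.031,0.0295,0,0,0,100],[0.18,-0.031,0.0295,0,0,0,100],[0.2065,-0.031,0.0295,0,0,0,100],[0.2065,-0.031,0.0295,0,0,0,100],[0.2065,-0.031,0.0295,0,0,0,0],[0.2065,-0.031,0.0295,0,0,0,0],[0.2065,-0.031,0.0295,0,0,0,0],[0.2065,-0.031,0.0295,0,0,0,0],[0.2065,-0.031,0.0295,0,0,0,0],[0.2065,-0.031,0.0295,0,0,0,0]], force=40)

```text
time: 3.25
tool_pos: [0.6125, 0.0121, 0.0773]
tcp_rot: [0.196, 1.558, -0.198]
wrist_force: [-0.7, 0.2, 6.4]
width: 0.428
```

Emit:
jog_arm(rows=[[-0.03,0,0,0,0,0,0],[-0.07,0,0,0,0,0,0],[-0.11,0,0,0,0,0,0],[-0.11,0,0,0,0,0,0],[-0.11,0,0,0,0,0,0]])

```text
time: 3.75
tool_pos: [0.6134, 0.0122, 0.1897]
tcp_rot: [0.196, 1.554, -0.197]
wrist_force: [0.1, -0.4, -1.8]
width: 0.42
```

Run:
```python
from h import *
s,im=snap('wrist','w2.png'); print(s['tool_pos'],s['tcp_rot'],s['wrist_force'],s['width'])
s2,im2=snap('side','s2.png')
c=cv2.resize(im2[150:330,230:400],None,fx=2.67,fy=2.67)
cv2.imwrite('pics/c2.png',np.hstack([im[::2,::2],c[:240*1,:320]]) if 0 else c)
M=R.from_rotvec(s['tcp_rot']).as_matrix()
th=np.radians(11.3); t=np.array([.3921,-.2959,0]); ax=np.array([np.cos(th),np.sin(th),0])
for d in(.033,.035):
    g=t+d*ax; print('target',g, 'tool shift',M.T@(np.r_[g[:2],.18]-s['tool_pos']))
print('jar2 local',((np.array([.3525,-.2959])-t[:2])@ax[:2]))
```

```text
[0.61340839 0.01224438 0.18971411] [ 0.19605759  1.55402627 -0.19726189] [ 0.07663169 -0.38123075 -1.80748689] 0.4204124227304315
target [ 0.42446028 -0.28943378  0.        ] tool shift [ 0.00879608 -0.33913289 -0.10824498]
target [ 0.42642151 -0.28904188  0.        ] tool shift [ 0.00881035 -0.33826655 -0.10644241]
jar2 local -0.0388323404784459
```

View pics/c2.png

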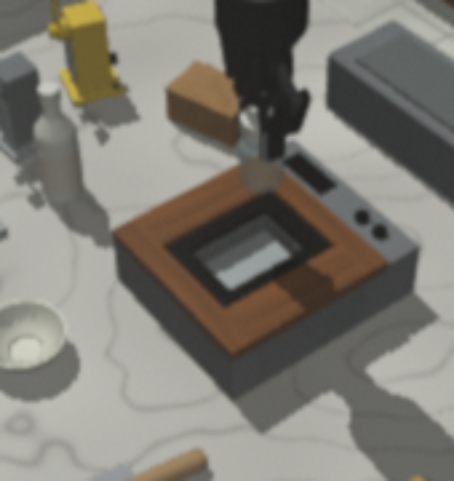

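```bash
cat >> h.py <<'E'
def go(pos,yaw,s=None):
    "tool shift + rotvec to reach pos with tool down and tool y at world angle 90+yaw deg"
    s=s or monitor.read_state(); M=R.from_rotvec(s['tcp_rot']); t=np.radians(yaw)
    y=np.array([-np.sin(t),np.cos(t),0]); x=np.array([0,0,-1.]); D=np.c_[x,y,np.cross(x,y)]
    return (M.as_matrix().T@(np.array(pos)-s['tool_pos'])).round(4),(M.inv()*R.from_matrix(D)).as_rotvec().round(4)
E
python3 - <<'E'
from h import *
print(go([.4255,-.289,.18],11.3))
E
```

```text
(array([ 0.0064, -0.3379, -0.1051]), array([-0.448 ,  0.0011,  0.0017]))
```

Emit:
jog_arm(rows=[[0,-0.338,-0.105,-0.448,0,0,0],[0,-0.338,-0.105,-0.448,0,0,0],[0,-0.338,-0.105,-0.448,0,0,0],[0,-0.338,-0.105,-0.448,0,0,0],[0,-0.338,-0.105,-0.448,0,0,0],[0,-0.338,-0.105,-0.448,0,0,0],[0,-0.338,-0.105,-0.448,0,0,0],[0,-0.338,-0.105,-0.448,0,0,0],[0,-0.338,-0.105,-0.448,0,0,0],[0,-0.338,-0.105,-0.448,0,0,0],[0,-0.338,-0.105,-0.448,0,0,0]])

```text
time: 4.95
tool_pos: [0.426, -0.2876, 0.1856]
tcp_rot: [-0.156, 1.565, 0.156]
wrist_force: [-0.1, -0.1, -1.7]
width: 0.42
```

Run:
```python
from h import *
s,im=snap('wrist','w3.png'); print(s['tool_pos'],s['wrist_force'],s['width'])
print(go([.4255,-.289,.05],11.3,s))
```

```text
[ 0.42595143 -0.28760774  0.18561485] [-0.09873488 -0.07527962 -1.66422215] 0.41952365620667736
(array([ 0.1356, -0.0012, -0.0007]), array([0.0016, 0.0002, 0.0003]))
```

View pics/w3.png

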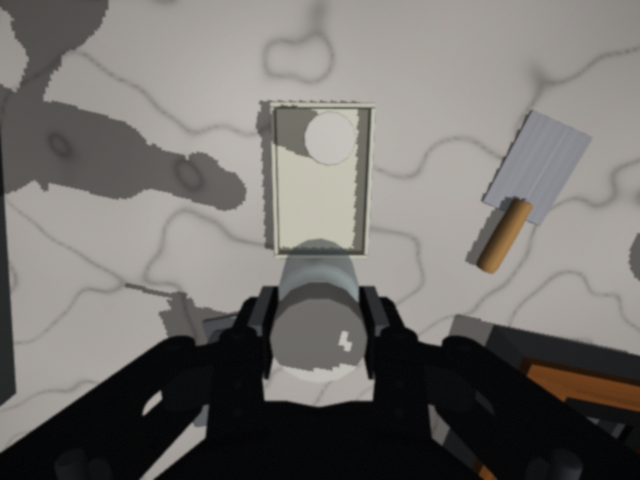

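Run:
```python
from h import *
s=monitor.read_state(); w=lambda c,z: ray('wrist',*c,z,s)
q=quad([w(c,.02) for c in [(368,255),(274,255),(272,104),(375,104)]]); print(q)
j2=w((330,137),.079); print(j2)
th=np.radians(11.3); A=np.array([[np.cos(th),np.sin(th)],[-np.sin(th),np.cos(th)]])
print('jar2 local',A@(j2[:2]-q[0][:2]),'target local',A@(np.array([.4255,-.289])-q[0][:2]))
```

```text
(array([ 0.3908, -0.2915,  0.02  ]), np.float64(10.6), array([0.09 , 0.135, 0.087, 0.135]))
[ 0.3504679  -0.29476173  0.079     ]
jar2 local [-0.04018937  0.00470442] target local [ 0.03451719 -0.00434779]
```

Emit:
jog_arm(rows=[[0.04,-0.001,-0.001,0,0,0,0],[0.08,-0.001,-0.001,0,0,0,0],[0.11,-0.001,-0.001,0,0,0,0],[0.13,-0.001,-0.001,0,0,0,0],[0.135,-0.001,-0.001,0,0,0,0],[0.138,-0.001,-0.001,0,0,0,0],[0.138,-0.001,-0.001,0,0,0,0],[0.138,-0.001,-0.001,0,0,0,0]])

```text
time: 5.8
tool_pos: [0.4268, -0.2895, 0.0494]
tcp_rot: [-0.159, 1.563, 0.155]
wrist_force: [-0.2, -0.6, -1.3]
width: 0.422
```

Emit:
jog_arm(rows=[[0.001,0,0,0,0,0,0],[0.002,0,0,0,0,0,0],[0.003,0,0,0,0,0,0],[0.003,0,0,0,0,0,0],[0.003,0,0,0,0,0,0]])

```text
time: 6.3
tool_pos: [0.4267, -0.2896, 0.0464]
tcp_rot: [-0.159, 1.563, 0.155]
wrist_force: [-1.0, -0.0, -1.7]
width: 0.42
```

Emit:
jog_arm(rows=[[0.001,0,0,0,0,0,0],[0.002,0,0,0,0,0,0],[0.003,0,0,0,0,0,0],[0.003,0,0,0,0,0,0]])

```text
time: 6.7
tool_pos: [0.427, -0.2898, 0.0462]
tcp_rot: [-0.159, 1.563, 0.155]
wrist_force: [-6.2, 4.8, 19.2]
width: 0.42
```

Emit:
jog_arm(rows=[[-0.001,0,0,0,0,0,0],[-0.002,0,0,0,0,0,0],[-0.0025,0,0,0,0,0,0],[-0.0025,0,0,0,0,0,0]])

```text
time: 7.1
tool_pos: [0.4268, -0.2896, 0.0483]
tcp_rot: [-0.158, 1.563, 0.155]
wrist_force: [-0.7, -0.3, -1.4]
width: 0.423
```

Emit:
jog_arm(rows=[[0.001,0,0,0,0,0,0],[0.002,0,0,0,0,0,0],[0.002,0,0,0,0,0,0],[0.002,0,0,0,0,0,55],[0.002,0,0,0,0,0,70],[0.002,0,0,0,0,0,85],[0.002,0,0,0,0,0,85],[0.002,0,0,0,0,0,85],[0.002,0,0,0,0,0,85],[-0.03,0,0,0,0,0,85],[-0.08,0,0,0,0,0,85],[-0.13,0,0,0,0,0,85],[-0.18,0,0,0,0,0,85],[-0.2,0,0,0,0,0,85],[-0.2,0,0,0,0,0,85]])

```text
time: 8.6
tool_pos: [0.4287, -0.291, 0.2535]
tcp_rot: [-0.163, 1.556, 0.15]
wrist_force: [-0.9, 0.4, 0.0]
width: 0.848
```

Run:
```python
from h import *
s,im=snap('wrist','w4.png'); print(s['tool_pos'],s['wrist_force'],s['width'],s['q'].round(2))
snap('top','top2.png')
print(go([.413,.2875,.25],2.4,s))
print(go([.413,.2875,.25],2.4-0,s))
```

```text
[ 0.42869383 -0.29100142  0.25349585] [-0.85601314  0.44080028  0.02538859] 0.8475619793712351 [-0.64 -0.06  1.92 -0.    1.27 -2.41]
(array([-0.0009,  0.5701,  0.0993]), array([0.1578, 0.0087, 0.0085]))
(array([-0.0009,  0.5701,  0.0993]), array([0.1578, 0.0087, 0.0085]))
```

View pics/w4.png

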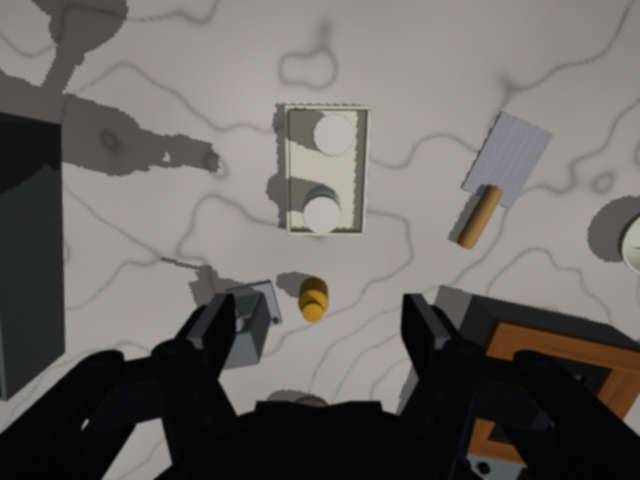

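Jar upright in the +x half of the tray at (322,212), jar2 at (334,134) untouched. Next the cover.

Emit:
jog_arm(rows=[[0,0.57,0.099,0.158,0.009,0.009,60],[0,0.57,0.099,0.158,0.009,0.009,60],[0,0.57,0.099,0.158,0.009,0.009,60],[0,0.57,0.099,0.158,0.009,0.009,60],[0,0.57,0.099,0.158,0.009,0.009,60],[0,0.57,0.099,0.158,0.009,0.009,60],[0,0.57,0.099,0.158,0.009,0.009,60],[0,0.57,0.099,0.158,0.009,0.009,60],[0,0.57,0.099,0.158,0.009,0.009,60],[0,0.57,0.099,0.158,0.009,0.009,60],[0,0.57,0.099,0.158,0.009,0.009,60],[0,0.57,0.099,0.158,0.009,0.009,60],[0,0.57,0.099,0.158,0.009,0.009,60],[0,0.57,0.099,0.158,0.009,0.009,60],[0,0.57,0.099,0.158,0.009,0.009,60],[0,0.57,0.099,0.158,0.009,0.009,60]])

```text
time: 10.3
tool_pos: [0.4101, 0.2877, 0.2462]
tcp_rot: [-0.027, 1.579, 0.035]
wrist_force: [0.7, 0.7, 0.0]
width: 0.602
```

Run:
```python
from h import *
s,im=snap('wrist','w5.png'); print(s['tool_pos'],s['wrist_force'],s['width'],s['q'].round(2))
print(proj('wrist',[.413,.2875,.048],s), go([.413,.2875,.02],2.4,s))
```

```text
[0.4100611  0.2877139  0.24616234] [0.68238343 0.67015012 0.00472655] 0.6015215674802793 [ 0.56 -0.08  1.95  0.01  1.28 -1.06]
[317.27843893 219.62444504] (array([ 0.2261, -0.0015,  0.0049]), array([-0.0019, -0.0087, -0.0054]))
```

View pics/w5.png

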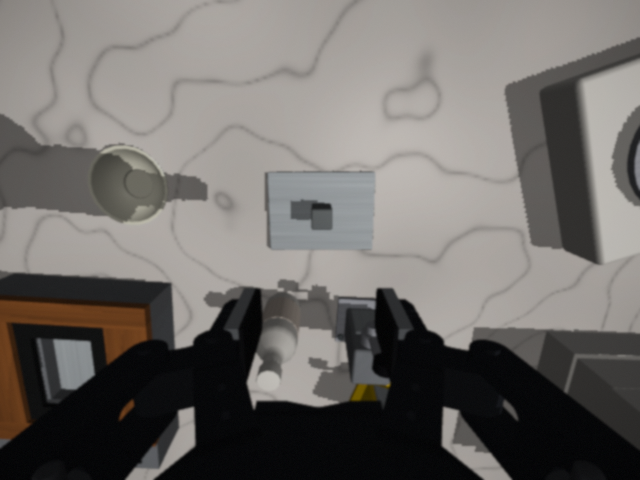

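Run:
```python
from h import *
s=monitor.read_state(); w=lambda c,z: ray('wrist',*c,z,s)
print(quad([w(c,.008) for c in [(375,249),(270,249),(267,172),(374,171)]]))
print('grip',w((322,217.5),.048))
M=R.from_rotvec(s['tcp_rot']).as_matrix(); print(M.round(3))
im=cv2.imread('pics/w5.png')
hsv=im[160:260,255:390].astype(int); 
# plate mask: bluish
g=(hsv[...,0]-hsv[...,2]>8)&(hsv.sum(2)>250); m=g.astype('uint8')
m=cv2.morphologyEx(m,cv2.MORPH_CLOSE,np.ones((25,25)))
n,l,st,c=cv2.connectedComponentsWithStats(m); k=1+st[1:,4].argmax(); print(st[k]); 
pts=np.argwhere(l==k)[:,::-1].astype(np.float32)+[255,160]; r=cv2.minAreaRect(pts.astype(np.float32)); B=cv2.boxPoints(r); print(B)
print([w(b,.008).round(4) for b in B], w(r[0],.008))
```

```text
(array([0.4126, 0.2927, 0.008 ]), np.float64(3.9), array([0.123, 0.089, 0.118, 0.09 ]))
grip [0.41098405 0.29244297 0.048     ]
[[-0.008 -0.04   0.999]
 [ 0.005  0.999  0.04 ]
 [-1.     0.006 -0.008]]
[ 83  19  34  39 246]
[[329.259   207.60692]
 [340.259   171.60692]
 [371.00003 181.00002]
 [360.00003 217.00002]]
[array([0.4078, 0.3012, 0.008 ]), array([0.3672, 0.3114, 0.008 ]), array([0.3761, 0.3461, 0.008 ]), array([0.4173, 0.3369, 0.008 ])] [0.39176173 0.32388427 0.008     ]
```

Run:
```python
from h import *
print(go([.4115,.2905,.016],3))
```

```text
(array([0.2305, 0.0013, 0.0032]), array([-0.0125, -0.008 , -0.0058]))
```

Emit:
jog_arm(rows=[[0.05,0.001,0.003,-0.012,-0.008,-0.006,60],[0.1,0.001,0.003,-0.012,-0.008,-0.006,60],[0.15,0.001,0.003,-0.012,-0.008,-0.006,60],[0.19,0.001,0.003,-0.012,-0.008,-0.006,60],[0.215,0.001,0.003,-0.012,-0.008,-0.006,60],[0.228,0.001,0.003,-0.012,-0.008,-0.006,60],[0.228,0.001,0.003,-0.012,-0.008,-0.006,60],[0.228,0.001,0.003,-0.012,-0.008,-0.006,60]])

```text
time: 11.15
tool_pos: [0.4125, 0.2905, 0.0197]
tcp_rot: [-0.039, 1.569, 0.041]
wrist_force: [-0.1, 0.3, 0.0]
width: 0.597
```

Emit:
jog_arm(rows=[[0.005,0,-0.001,0,0,0,60],[0.005,0,-0.001,0,0,0,40],[0.005,0,-0.001,0,0,0,0],[0.005,0,-0.001,0,0,0,0],[0.005,0,-0.001,0,0,0,0],[0.005,0,-0.001,0,0,0,0],[0.005,0,-0.001,0,0,0,0],[0.005,0,-0.001,0,0,0,0]], force=60)

```text
time: 11.95
tool_pos: [0.4125, 0.2912, 0.016]
tcp_rot: [-0.039, 1.567, 0.042]
wrist_force: [-0.6, 0.3, 7.0]
width: 0.246
```

Emit:
jog_arm(rows=[[-0.03,0,0,0,0,0,0],[-0.08,0,0,0,0,0,0],[-0.13,0,0,0,0,0,0],[-0.18,0,0,0,0,0,0],[-0.21,0,0,0,0,0,0],[-0.21,0,0,0,0,0,0]])

```text
time: 12.55
tool_pos: [0.4145, 0.2925, 0.2316]
tcp_rot: [-0.035, 1.558, 0.046]
wrist_force: [1.0, 0.8, -2.2]
width: 0.248
```

Run:
```python
from h import *
s=monitor.read_state(); print(s['tool_pos'],s['wrist_force'],s['width'],s['q'].round(2))
M=R.from_rotvec(s['tcp_rot']).as_matrix(); print('yaw',np.degrees(np.arctan2(-M[0,1],M[1,1])))
print(go([.5973,.014,.21],-91.6,s))
```

```text
[0.4145271  0.29249632 0.23162522] [ 1.01895711  0.75572597 -2.17963357] 0.24756933766943268 [ 0.57 -0.07  1.96 -0.    1.23 -1.06]
yaw 2.943842853250363
(array([ 0.0218, -0.2877,  0.168 ]), array([ 1.65  ,  0.0039, -0.0158]))
```

Emit:
jog_arm(rows=[[0.02,-0.288,0.168,1.65,0.004,-0.016,0],[0.02,-0.288,0.168,1.65,0.004,-0.016,0],[0.02,-0.288,0.168,1.65,0.004,-0.016,0],[0.02,-0.288,0.168,1.65,0.004,-0.016,0],[0.02,-0.288,0.168,1.65,0.004,-0.016,0],[0.02,-0.288,0.168,1.65,0.004,-0.016,0],[0.02,-0.288,0.168,1.65,0.004,-0.016,0],[0.02,-0.288,0.168,1.65,0.004,-0.016,0],[0.02,-0.288,0.168,1.65,0.004,-0.016,0],[0.02,-0.288,0.168,1.65,0.004,-0.016,0],[0.02,-0.288,0.168,1.65,0.004,-0.016,0],[0.02,-0.288,0.168,1.65,0.004,-0.016,0],[0.02,-0.288,0.168,1.65,0.004,-0.016,0],[0.02,-0.288,0.168,1.65,0.004,-0.016,0],[0.02,-0.288,0.168,1.65,0.004,-0.016,0]])

```text
time: 14.05
tool_pos: [0.5971, 0.0137, 0.2113]
tcp_rot: [1.228, 1.197, -1.229]
wrist_force: [0.3, -0.4, -2.0]
width: 0.25
```

Run:
```python
from h import *
s=monitor.read_state(); print(s['tool_pos'],s['wrist_force'],s['width'],s['q'].round(2))
M=R.from_rotvec(s['tcp_rot']).as_matrix(); print('yaw',np.degrees(np.arctan2(-M[0,1],M[1,1])))
print(go([.5973,.014,.095],-91.6,s))
```

```text
[0.59707674 0.01373039 0.21127778] [ 0.2770824  -0.3738093  -2.00727189] 0.24990179788491226 [-0.02  0.13  1.8  -0.    1.21  0.01]
yaw -91.50476224912244
(array([ 0.1163,  0.0003, -0.0003]), array([0.0017, 0.0001, 0.0009]))
```

Emit:
jog_arm(rows=[[0.05,0,0,0.002,0,0.001,0],[0.09,0,0,0.002,0,0.001,0],[0.11,0,0,0.002,0,0.001,0],[0.116,0,0,0.002,0,0.001,0],[0.116,0,0,0.002,0,0.001,0],[0.116,0,0,0.002,0,0.001,0]])

```text
time: 14.65
tool_pos: [0.5985, 0.0137, 0.0971]
tcp_rot: [1.231, 1.193, -1.227]
wrist_force: [0.8, -0.2, -1.6]
width: 0.242
```

Run:
```python
from h import *
s,im=snap('side','s3.png'); print(s['tool_pos'],s['wrist_force'],s['tcp_rot'])
_,im2=snap('wrist','w6.png')
c=cv2.resize(im[190:310,250:400],None,fx=3.2,fy=3.2,interpolation=cv2.INTER_CUBIC)
cv2.imwrite('pics/c3.png',np.hstack([c,cv2.resize(im2,(512,384))[:,:320*1]])[:,:800])
print(go([.5973,.014,.08],-91.6,s))
```

```text
[0.59853868 0.01371399 0.0970955 ] [ 0.76348398 -0.16890307 -1.57113868] [ 1.23117141  1.19338311 -1.22739709]
(array([ 0.0171, -0.0013, -0.0003]), array([-0.    ,  0.0001, -0.0032]))
```

View pics/c3.png

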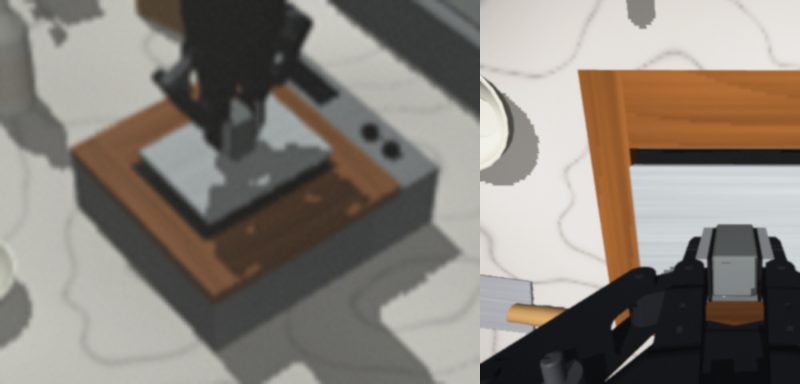

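Run:
```python
from h import *
im=cv2.imread('pics/w6.png')
c=cv2.resize(im[140:340,130:330],None,fx=3,fy=3,interpolation=cv2.INTER_CUBIC)
d=cv2.resize(im[140:340,360:560],None,fx=3,fy=3,interpolation=cv2.INTER_CUBIC)
cv2.imwrite('pics/c4.png',cv2.resize(np.hstack([c,d]),(800,400)))
```

```text
(no output)
```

View pics/c4.png

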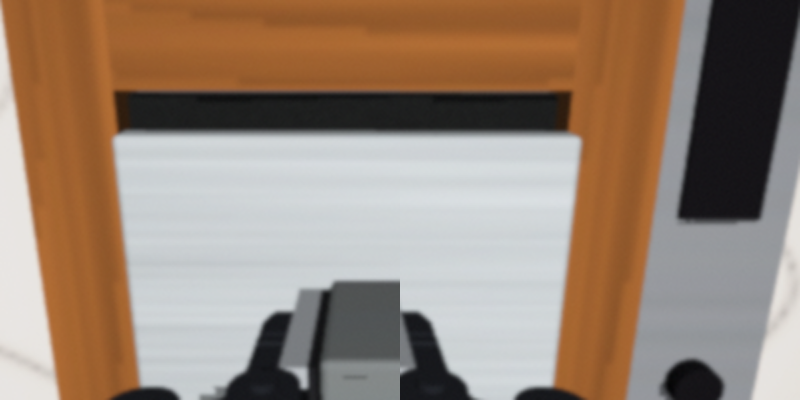

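Run:
```python
from h import *
s=monitor.read_state(); w=lambda u,v,z: ray('wrist',u,v,z,s)
a,b=w(186.5,186,.069),w(447,186,.069); c,d=w(187.5,207,.089),w(450,207,.089)
print(a,b,c,d); 
for p,q in((a,b),(c,d)): print('mid',(p+q)/2,'len',np.linalg.norm(q-p),'yaw',np.degrees(np.arctan2(*(q-p)[1::-1])))
```

```text
[0.53336528 0.06523776 0.069     ] [0.66361268 0.06147683 0.069     ] [0.54019221 0.05824972 0.089     ] [0.65814784 0.05481221 0.089     ]
mid [0.59848898 0.0633573  0.069     ] len 0.1303016885790028 yaw -1.6539730611247485
mid [0.59917002 0.05653096 0.089     ] len 0.11800570576771993 yaw -1.669261052263339
```

Emit:
jog_arm(rows=[[0.002,-0.001,-0.0015,0,0,-0.003,0],[0.005,-0.001,-0.0015,0,0,-0.003,0],[0.008,-0.001,-0.0015,0,0,-0.003,0],[0.011,-0.001,-0.0015,0,0,-0.003,0],[0.013,-0.001,-0.0015,0,0,-0.003,0],[0.015,-0.001,-0.0015,0,0,-0.003,0],[0.015,-0.001,-0.0015,0,0,-0.003,0]])

```text
time: 15.45
tool_pos: [0.5976, 0.0152, 0.082]
tcp_rot: [1.23, 1.196, -1.23]
wrist_force: [1.2, 0.2, -2.3]
width: 0.252
```

Emit:
jog_arm(rows=[[0.001,0,0,0,0,0,0],[0.002,0,0,0,0,0,0],[0.003,0,0,0,0,0,0],[0.004,0,0,0,0,0,0],[0.005,0,0,0,0,0,0],[0.006,0,0,0,0,0,0],[0.006,0,0,0,0,0,0]])

```text
time: 16.15
tool_pos: [0.5978, 0.0153, 0.0761]
tcp_rot: [1.23, 1.195, -1.229]
wrist_force: [-1.6, 0.5, 3.3]
width: 0.245
```

Emit:
jog_arm(rows=[[0.001,0,0,0,0,0,0],[0.002,0,0,0,0,0,0],[0.003,0,0,0,0,0,0],[0.003,0,0,0,0,0,0]])

```text
time: 16.55
tool_pos: [0.5979, 0.0153, 0.0759]
tcp_rot: [1.23, 1.195, -1.229]
wrist_force: [-9.2, 1.0, 19.0]
width: 0.244
```

Emit:
jog_arm(rows=[[-0.001,0,0,0,0,0,0],[-0.0022,0,0,0,0,0,0],[-0.0022,0,0,0,0,0,40],[-0.0022,0,0,0,0,0,60],[-0.0022,0,0,0,0,0,60],[-0.0022,0,0,0,0,0,60],[-0.03,0,0,0,0,0,60],[-0.06,0,0,0,0,0,60],[-0.06,0,0,0,0,0,0],[-0.06,0,0,0,0,0,0],[-0.06,0,0,0,0,0,0],[-0.06,0,0,0,0,0,0],[-0.06,0,0,0,0,0,0],[-0.06,0,0,0,0,0,0]], force=30)

```text
time: 17.95
tool_pos: [0.5973, 0.0153, 0.135]
tcp_rot: [1.229, 1.196, -1.23]
wrist_force: [0.0, 0.7, -0.2]
width: 0.0
```

Run:
```python
from h import *
s,im=snap('wrist','w7.png'); print(s['tool_pos'],s['wrist_force'],s['width'])
print(go([.5973,.015,.108],-91.6,s))
```

```text
[0.59734347 0.01526635 0.13498673] [ 0.03010716  0.71516682 -0.23468983] 0.0002751077135812552
(array([ 0.027 , -0.    ,  0.0003]), array([-0.0001,  0.0001,  0.0008]))
```

Press on the grip's top with the shut fingers as an independent check of the height (home means the top at 0.108).

Emit:
jog_arm(rows=[[0.015,0,0,0,0,0,0],[0.023,0,0,0,0,0,0],[0.025,0,0,0,0,0,0],[0.027,0,0,0,0,0,0],[0.028,0,0,0,0,0,0],[0.029,0,0,0,0,0,0],[0.03,0,0,0,0,0,0],[0.03,0,0,0,0,0,0]])

```text
time: 18.8
tool_pos: [0.5963, 0.0153, 0.1079]
tcp_rot: [1.228, 1.198, -1.232]
wrist_force: [-11.6, 0.6, 17.2]
width: -0.002
```

Emit:
jog_arm(rows=[[-0.05,0,0,0,0,0,0],[-0.1,0,0,0,0,0,0],[-0.14,0,0,0,0,0,0],[-0.14,0,0,0,0,0,0]])

```text
time: 19.2
tool_pos: [0.6015, 0.0153, 0.2569]
tcp_rot: [1.235, 1.187, -1.221]
wrist_force: [1.0, -0.1, 0.1]
width: -0.001
```

Run:
```python
from h import *
s=monitor.read_state(); print(s['tool_pos'],s['q'].round(2))
print(go([.512,.303,.25],-90,s))
```

```text
[0.60145537 0.01525042 0.25686117] [-0.02  0.1   1.74 -0.    1.28  0.01]
(array([ 0.0057, -0.0975, -0.2852]), array([-0.0278,  0.0003, -0.0116]))
```

Emit:
jog_arm(rows=[[0.005,-0.0975,-0.285,-0.028,0,-0.012,0],[0.005,-0.0975,-0.285,-0.028,0,-0.012,0],[0.005,-0.0975,-0.285,-0.028,0,-0.012,0],[0.005,-0.0975,-0.285,-0.028,0,-0.012,0],[0.005,-0.0975,-0.285,-0.028,0,-0.012,0],[0.005,-0.0975,-0.285,-0.028,0,-0.012,0],[0.005,-0.0975,-0.285,-0.028,0,-0.012,0],[0.005,-0.0975,-0.285,-0.028,0,-0.012,0],[0.005,-0.0975,-0.285,-0.028,0,-0.012,0],[0.005,-0.0975,-0.285,-0.028,0,-0.012,0]])

```text
time: 20.2
tool_pos: [0.5125, 0.3014, 0.2504]
tcp_rot: [1.21, 1.208, -1.211]
wrist_force: [0.7, 0.4, -0.0]
width: -0.0
```

Run:
```python
from h import *
s,im=snap('wrist','w8.png'); print(s['tool_pos'],s['tcp_rot'],s['q'].round(2))
_,t=snap('top','top3.png')
c=cv2.resize(t[195:335,170:370],None,fx=2.8,fy=2.8,interpolation=cv2.INTER_CUBIC)
i2=cv2.resize(im,(400,300)); w=np.zeros((690,800,3),'uint8')
w=np.zeros((600,800,3),'uint8'); w[:300,:400]=i2; w[300:600,:400]=cv2.resize(im[120:360,200:520],(400,300)); w[:280,400:]=cv2.resize(c,(400,280)); w[300:600,400:]=cv2.resize(cv2.imread('pics/w7.png'),(400,300))
cv2.imwrite('pics/m1.png',w)
print(proj('wrist',[.515,.35,.145],s),proj('wrist',[.538,.25,.14],s), go([.512,.303,.122],-90,s))
```

```text
[0.51247585 0.30139615 0.25035155] [ 1.2095798   1.20827155 -1.21142207] [ 0.49  0.1   1.76 -0.    1.28  0.49]
[323.48548516 173.42534513] [351.31382948 297.31636951] (array([ 0.1284, -0.0004, -0.0017]), array([-0.0018,  0.0008,  0.0007]))
```

View pics/m1.png

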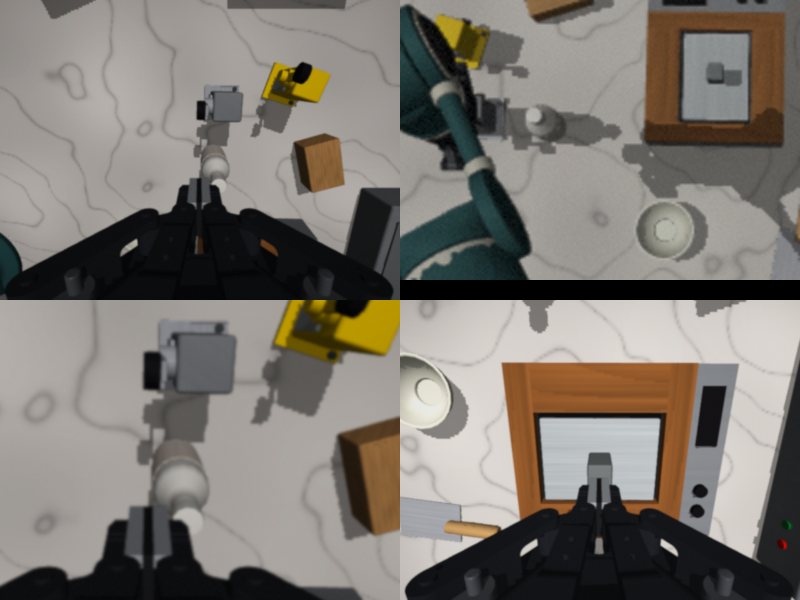

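Emit:
jog_arm(rows=[[0.05,0,-0.002,0,0,0,0],[0.1,0,-0.002,0,0,0,0],[0.125,0,-0.002,0,0,0,0],[0.129,0,-0.002,0,0,0,0],[0.129,0,-0.002,0,0,0,0]])

```text
time: 20.8
tool_pos: [0.5126, 0.3025, 0.1212]
tcp_rot: [1.21, 1.208, -1.213]
wrist_force: [0.7, 0.4, -0.1]
width: -0.001
```

Emit:
jog_arm(rows=[[0,0,-0.008,0,0,0,0],[0,0,-0.016,0,0,0,0],[0,0,-0.02,0,0,0,0],[0,0,-0.024,0,0,0,0],[0,0,-0.028,0,0,0,0],[0,0,-0.034,0,0,0,0],[0,0,-0.04,0,0,0,0],[0,0,-0.046,0,0,0,0],[0,0,-0.052,0,0,0,0],[0,0,-0.052,0,0,0,0]])

```text
time: 21.8
tool_pos: [0.5122, 0.3546, 0.1203]
tcp_rot: [1.208, 1.208, -1.215]
wrist_force: [-0.1, -3.9, -1.9]
width: -0.001
```

Emit:
jog_arm(rows=[[0,0,-0.004,0,0,0,0],[0,0,-0.008,0,0,0,0],[0,0,-0.012,0,0,0,0],[0,0,-0.0145,0,0,0,0],[0,0,-0.0145,0,0,0,0]])

```text
time: 22.3
tool_pos: [0.5109, 0.3672, 0.1183]
tcp_rot: [1.203, 1.208, -1.219]
wrist_force: [0.2, -7.0, -4.5]
width: 0.003
```

Run:
```python
from h import *
s,im=snap('side','s4.png'); print(s['tool_pos'],s['wrist_force'])
_,w=snap('wrist','w9.png')
cv2.imwrite('pics/m2.png',np.hstack([cv2.resize(im[140:230,190:290],(440,396),interpolation=cv2.INTER_CUBIC),cv2.resize(w[100:430,190:490],(360,396))]))
```

```text
[0.51087636 0.3672143  0.11828929] [ 0.24953126 -7.03154673 -4.46294625]
```

View pics/m2.png

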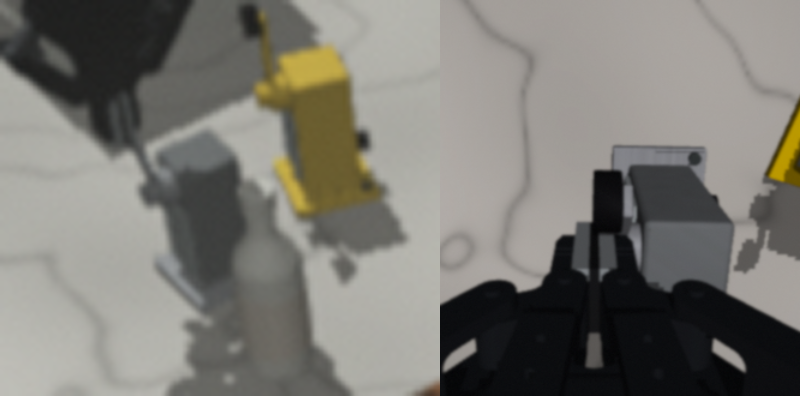

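Run:
```python
from h import *
s=monitor.read_state()
for t in (0,.3,.5,.6,.7,.8,.9,1.):
    P=[.515,.3475+.06*np.sin(t),.085+.06*np.cos(t)]; print(t,proj('wrist',P,s).round(0),proj('side',P).round(0))
print('measured wrist',(190+167/1.2,100+202/1.2),'side',(190+113/4.4,140+108/4.4))
```

```text
0 [331. 377.] [220. 167.]
0.3 [332. 335.] [217. 164.]
0.5 [332. 304.] [215. 164.]
0.6 [331. 289.] [214. 164.]
0.7 [331. 274.] [214. 164.]
0.8 [331. 261.] [213. 165.]
0.9 [331. 248.] [213. 165.]
1.0 [331. 237.] [212. 166.]
measured wrist (329.1666666666667, 268.33333333333337) side (215.6818181818182, 164.54545454545453)
```

The wrist view puts the roller at about 0.75 rad, and the finger position gives 0.77, so the switch has tripped. I back off and lift away.

Emit:
jog_arm(rows=[[0,0,0.01,0,0,0,0],[0,0,0.02,0,0,0,0],[0,0,0.03,0,0,0,0],[0,0,0.045,0,0,0,0],[0,0,0.06,0,0,0,0],[0,0,0.065,0,0,0,0],[0,0,0.065,0,0,0,0],[-0.05,0,0.065,0,0,0,0],[-0.1,0,0.065,0,0,0,0],[-0.15,0,0.065,0,0,0,0],[-0.15,0,0.065,0,0,0,0],[-0.15,0,0.065,0,0,0,0]])

```text
time: 23.6
tool_pos: [0.5128, 0.3042, 0.2714]
tcp_rot: [1.207, 1.207, -1.214]
wrist_force: [0.2, 1.2, -1.1]
width: -0.001
```

Run:
```python
from h import *
s,im=snap('wrist','w10.png'); print(s['tool_pos'],s['wrist_force'],s['time'])
t=[cv2.imread('pics/top1.png'),snap('top','top4.png')[1]]; sd=snap('side','s5.png')[1]
for a in(0,.75): print('roller pred',a,proj('wrist',[.515,.3475+.06*np.sin(a),.085+.06*np.cos(a)],s))
w=np.zeros((600,800,3),'uint8'); w[:300,:400]=cv2.resize(im[60:360,120:520],(400,300)); w[:300,400:]=cv2.resize(t[1][170:350,280:480],(400,300))
w[300:,:400]=cv2.resize(sd[140:440,130:530],(400,300)); w[300:,400:]=cv2.resize(t[1][170:350,170:370],(400,300)); cv2.imwrite('pics/m3.png',w)
# bystander check top vs start
for n,(u0,v0,u1,v1) in dict(pot=(400,165,445,210),weight_whisker=(415,220,480,265),scraper=(350,280,390,350),dish=(280,288,330,335),jar2=(430,310,462,338)).items():
    print(n,np.abs(t[0][v0:v1,u0:u1].astype(int)-t[1][v0:v1,u0:u1]).mean().round(1))
```

```text
[0.51283424 0.30419214 0.27137736] [ 0.23519086  1.22448819 -1.08825868] 23.6
roller pred 0 [322.84922813 177.24150883]
roller pred 0.75 [322.70514962 122.69802919]
pot 14.1
weight_whisker 13.4
scraper 23.4
dish 15.7
jar2 15.0
```

Run:
```python
from h import *
im=cv2.imread('pics/w10.png'); g=cv2.cvtColor(im,cv2.COLOR_BGR2GRAY)
b=(g[90:215,290:345]<40).astype('uint8'); n,l,st,c=cv2.connectedComponentsWithStats(b)
print('dark blobs',[(st[i].tolist(),(c[i]+[290,90]).round(1).tolist()) for i in range(1,n) if st[i,4]>40])
def m(A,B,box,name,p=8):
    u0,v0,u1,v1=box; r=cv2.matchTemplate(B[v0-p:v1+p,u0-p:u1+p],A[v0:v1,u0:u1],cv2.TM_CCOEFF_NORMED); _,mx,_,k=cv2.minMaxLoc(r); print(name,round(mx,2),k[0]-p,k[1]-p)
r=cv2.imread
T0,T1=r('pics/top1.png'),r('pics/top4.png'); S0,S1=r('pics/side1.png'),r('pics/s5.png')
for nm,bx in dict(pot=(404,172,435,202),weight=(423,245,443,265),whisker=(440,225,478,255),scraper=(354,288,386,345),dish=(286,294,324,328),jar2=(432,312,460,335),bottle=(230,244,255,268),carton=(228,174,270,206)).items(): m(T0,T1,bx,nm)
for nm,bx in dict(pot=(418,268,454,306),weight=(375,328,400,356),whisker=(402,322,442,376),scraper=(240,316,312,362),dish=(218,260,260,300),jar2=(312,374,340,412),bottle=(242,182,264,230),roller_sw=(215,160,244,210),yellow=(244,138,278,190),carton=(290,172,332,204)).items(): m(S0,S1,bx,'side '+nm)
A=r('pics/w8.png')
```

```text
dark blobs [([26, 74, 11, 27, 281], [320.9, 176.5])]
pot 1.0 0 0
weight 1.0 0 0
whisker 1.0 0 0
scraper 0.5 0 0
dish 0.98 0 0
jar2 1.0 0 0
bottle 1.0 0 0
carton 1.0 0 0
side pot 1.0 0 0
side weight 1.0 0 0
side whisker 1.0 0 0
side scraper 0.69 0 0
side dish 0.91 0 0
side jar2 0.91 0 0
side bottle 1.0 0 0
side roller_sw 1.0 0 0
side yellow 1.0 0 0
side carton 1.0 0 0
```

```bash
python3 -c "
from workcell import finish_job
print(finish_job())"
```

```text
the job is handed in; nothing more can be done
None
```

The whole job was done in the order asked and handed in at about 24 s of robot time, with the robot clear of everything.

- **Jar:** it stands upright in the free half of the tray, seen in a wrist picture. It touched the floor at 19 N on the first lowering, so I backed off and released it just above contact.
- **Cover:** I pressed it down while gripping it until it met a hard stop, with the underside at 60 mm. As a second check I pressed on the grip's top with shut fingers. The top was at 107.9 mm against 108 mm for fully home. Level was judged by eye only: the wrist picture shows it sitting evenly in the recess.
- **Roller arm:** I pushed it to about 0.75 rad, by both the wrist picture and the finger position; it trips at 0.5. Afterwards the roller was back at its upright position in the wrist picture, within about 2 px.
- **Everything else:** template matching of the top and side pictures against the first ones showed zero shift for all the bystanders and the whisker switch. The scraper's match was weak (0.5 and 0.7), probably because of the arm's shadow. The dish and jar2 scored 0.91 in the side view and higher from the top.

**Failed check:** the last composite picture could not be viewed because the limit of 12 was reached, so the final checks are numerical only. The top camera also read about 3 to 5 mm lower in y than the wrist camera; I allowed for that in the cover and roller targets.

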